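# Heft the emptied pouring boxes and re-tip the one that still holds a ball

## Task

Both covered white pouring boxes have been tipped out, but a steel grinding ball, unseen from above, is still inside one of them. Lift a box and hold it level and still for about a second to judge by its weight which one it is, then tip the ball out of the heavy box into the steel tray; do not tip the empty box. Leave the ball in the tray and both boxes standing upright on the bench where they stood.

Things in the scene. Friction and masses are not known exactly. Their poses are not given: they have to be found in the camera images.
- box_a: one of two identical white pouring boxes with grey roof, 100 x 54 x 88 mm (x, y, z), 3 mm walls, 150 g empty. Origin: centre of the underside, z up. The -x face is the front, roughly towards the robot, with the mouth, 48 mm wide, 42 to 85 mm above the underside, and a grey lip 10 mm proud. Roof, back and the two flat sides (54 mm apart along y, to grip by) are closed. May or may not hold the ball
- box_b: the other pouring box, identical to box_a, same origin and axes; may or may not hold the ball. In both boxes a chute climbs at 35 degrees from the floor near x = 0 to the lower lip of the mouth, so a ball rolls out over that lip when the box is tipped some 55 degrees, front going down. Both start standing upright on the bench
- tray: open steel tray fixed to the bench, 240 x 240 x 50 mm high, wall and floor 4 mm; origin at the centre of its underside, z up. The ball (steel, 36 mm across, about 190 g, so the box holding it weighs about 340 g instead of 150 g) must end in here

How it is judged:
On the way, in this order (a step that is already met when the one before it is completed fails the run):
1. a box is lifted over 30 mm and held still and level within 11 degrees (((height (world z) of box_a above 0.03 m and angle between box_a's own z axis and vertical below 0.2 rad and linear speed of box_a below 0.05 m/s) or (height (world z) of box_b above 0.03 m and angle between box_b's own z axis and vertical below 0.2 rad and linear speed of box_b below 0.05 m/s))), for 0.4 s.
2. a pouring box is tipped by more than 34 degrees (angle between any of box_a, box_b's own z axis and vertical above 0.6 rad), for 0.1 s.
At the end, for the whole second after the job is handed in: The ball lies in the tray (its weight, over 1.2 N, rests there); both boxes are empty, at rest, upright within 7 degrees and within 30 mm of where each stood at the start (contact force between tray and anything else above 1.2 N and angle between each of box_a, box_b's own z axis and vertical below 0.12 rad and distance of each of box_a, box_b from where it was at the start of the episode below 0.03 m and linear speed of each of box_a, box_b below 0.02 m/s and contact force between each of box_a, box_b and table below 2.4 N); the robot touches nothing.
It fails at once if the empty box is tipped (over 34 degrees) while the other, still standing on the bench, holds the ball ((angle between box_a's own z axis and vertical above 0.6 rad and contact force between box_b and table above 2.4 N) or (angle between box_b's own z axis and vertical above 0.6 rad and contact force between box_a and table above 2.4 N)).
It also fails if it takes over 72 s, if anything falls off the work surface, if the arm or the gripper's body presses on something with over 40 N, if the wrist force passes 120 N, or if a joint passes its speed limit or range.

## Robot

A 7-joint arm with a two-finger parallel gripper is mounted at the origin on the work surface. World frame = base frame: x ahead of the robot, y to its left, z up, the work surface at z = 0. Lengths are in m, angles in rad, forces in N, time in s.
With the tool pointing down it reaches from about 0.35 to 0.9 m from the base axis. Payload 8.1 kg.
Tool frame: the origin (TCP) lies midway between the tips of the shut fingers; the grasp point (between the pads) lies 19 mm behind it (arm.pinch_z is the distance from the TCP to the grasp point, in m); z points along the fingers, y is the direction in which the jaws open and shut (so a half turn about z gives the same grasp; the last joint's range is limited). The gripper opens to 92 mm and grips with 3 to 60 N. Pads are 19 mm wide; open, the fingers measure 130 mm over their backs; the gripper's body (75 mm by 190 mm) begins 47 mm behind the grasp point.
Start: joints at [-1.371, 0.434, 0.025, 1.573, -0.012, 1.134, -0.075], TCP at [0.186, 0.597, 0.227] pointing down, gripper open.
Joint ranges: [-2.62, 2.62], [-0.44, 2.09], [-1.27, 1.32], [0.08, 2.57], [-1.32, 4.46], [0.12, 2], [-2.74, 2.74]. Speed limits (rad/s): [2.22, 2.22, 3.01, 3.01, 3.14, 3.14, 3.14].

## Interface

Orientations are given as a rotation vector (axis times angle).
In Python, from cell import arm, eyes gives the robot as it stands.
- The arm moves only by the tool apply_moves, never from a script. Its argument "targets" is one flat list of numbers, 5 for each row, row after row: the closure, from 0 (fully open) to 1 (shut), then the shift along the tool's x, y, z each as a share of 40 cm, from -1 to 1, then the turn about the tool's z as a share of pi/2 rad, from -1 to 1. A call has 1 to 20 rows; each row shifts and turns the commanded pose from where the row before left it, along the tool's axes as they then stand; what a row does not reach is not made up. A row lasts 1/8 s, in which the tool goes at most 62.5 mm and 10.7 degrees, less where a joint would pass 70% of its speed; a pose out of reach is approached as far as the arm can. A call with a number of a shift or a turn outside -1 to 1 is refused whole. A call with a gripper value outside its range is refused whole. The fingers move at their own pace and stop on an object; "grip_force" is the grip in N (left out, the last holds). Time passes only in rows, so rows that do not move let the fingers close. It gives the time, the measured TCP pose, the force and the opening at its end, in the units of the state.
- arm.observe(): the state, without advancing time (a new reading comes with each control period).
- eyes.get_image(name): name is "scene" or "top" or "wrist"; returns the picture (420x560x3 uint8, red, green, blue); there is no depth.
- eyes.camera_params(name): a dict with "camera_matrix" (3x3 intrinsics, pixels), "xyz" and "attitude" of the camera in the world; the wrist camera has in their place "hand_eye" (4x4, takes a point from camera to tool coordinates, whose origin is the TCP and whose axes are the flange's). Camera axes: x right, y down, z forward; pixel columns grow to the right and rows downward; lengths in m; the calibration is good to about 2 mm. A picture is of the moment at which its call begins: read the wrist's pose just before it. camera_params takes no time and is no camera call.
- arm.sign_off(): hands the job in, once; it reports no verdict.
The state is a dict: "clock": time; "joints": joint angles; "dq": joint speeds; "joint_efforts": joint torques, N m; "position": TCP position; "ee_rot": TCP orientation; "force": force on the tool from outside, world axes, zero at the start; "ft_torque": the same for the moment, N m; "width": opening from 0.0 (shut) to 1.0 (fully open).
Only numpy, scipy, OpenCV 4.12 (cv2) and the standard library are available. Lean on these libraries where they do the work, as an engineer would, in place of code of your own. Each camera call takes 0.05 s, during which the arm holds its last target.

## Working session

There is one attempt and no reset: what is moved stays moved. The work goes in short steps, Python scripts to look and compute and a tool call to move; the robot and the scene stay as the last step left them, time stands still between calls to the robot, and variables do not carry over. Pictures are saved under pics/ and viewed, and the job is handed in when it is done.

Besides the shell and the picture viewer there is one more tool, called after "Emit:" as a command line: name --argument value ..., lists and objects as JSON in quotes. apply_moves: Moves the arm, as the interface text tells. Its arguments: {"type":"object","properties":{"targets":{"type":"array"},"grip_force":{"type":"number"}},"required":["targets"]}

```bash
ls; mkdir -p pics
python3 - <<'E'
from cell import arm, eyes
import cv2
print(arm.observe()); print(arm.pinch_z)
for n in ["scene","top","wrist"]:
    p=eyes.camera_params(n); print(n,p)
for n in ["scene","top"]:
    cv2.imwrite(f"pics/{n}0.png",eyes.get_image(n)[:,:,::-1])
E
```

```text
pics
{'clock': 0.0, 'joints': array([-1.37061681,  0.43521595,  0.02499034,  1.57407619, -0.01160512,
        1.1339741 , -0.07510704]), 'dq': array([-0.00011578, -0.00039947,  0.00155406, -0.00088868, -0.00117711,
        0.00167391,  0.00147882]), 'joint_efforts': array([-1.35668492e-03, -6.67858601e+01,  9.84582156e-01, -3.14454925e+01,
       -6.04557549e-02,  4.33058187e-02,  1.74221432e-04]), 'position': array([0.18627369, 0.59608111, 0.22595761]), 'ee_rot': array([-4.73923528e-01, -3.10554894e+00,  2.39669661e-03]), 'force': array([-0.46763637,  0.51945677,  0.20059612]), 'ft_torque': array([ 0.01372893, -0.00102258,  0.00020525]), 'width': 0.9987347136078769}
0.0188
scene {'camera_matrix': array([[390.6080654 ,   0.        , 281.02025618],
       [  0.        , 390.6080654 , 212.33205373],
       [  0.        ,   0.        ,   1.        ]]), 'xyz': array([ 0.97235797, -0.14117672,  0.73759148]), 'attitude': array([-2.06758487, -1.66893652,  0.47896693])}
top {'camera_matrix': array([[546.39902969,   0.        , 281.52435589],
       [  0.        , 546.39902969, 202.71751339],
       [  0.        ,   0.        ,   1.        ]]), 'xyz': array([ 0.33913439, -0.03240879,  1.20643112]), 'attitude': array([-2.1313506 ,  2.12117545, -0.18388723])}
wrist {'camera_matrix': array([[372.07106526,   0.        , 282.18830547],
       [  0.        , 372.07106526, 211.03920693],
       [  0.        ,   0.        ,   1.        ]]), 'hand_eye': array([[-4.36274780e-04, -9.65089774e-01, -2.61918953e-01,
         6.93971394e-02],
       [ 9.99999407e-01, -6.82355567e-04,  8.48582569e-04,
        -2.31373896e-05],
       [-9.97680215e-04, -2.61918428e-01,  9.65089499e-01,
        -1.58652220e-01],
       [ 0.00000000e+00,  0.00000000e+00,  0.00000000e+00,
         1.00000000e+00]])}
```

View pics/scene0.png

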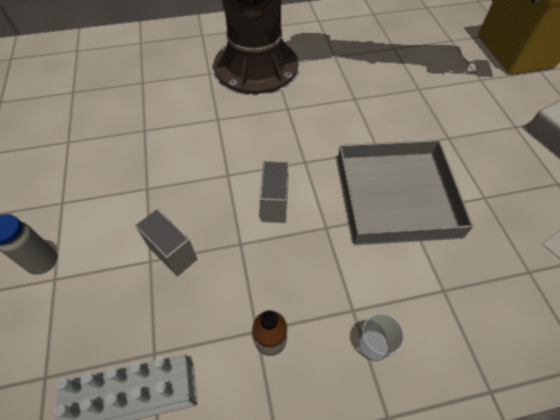

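View pics/top0.png

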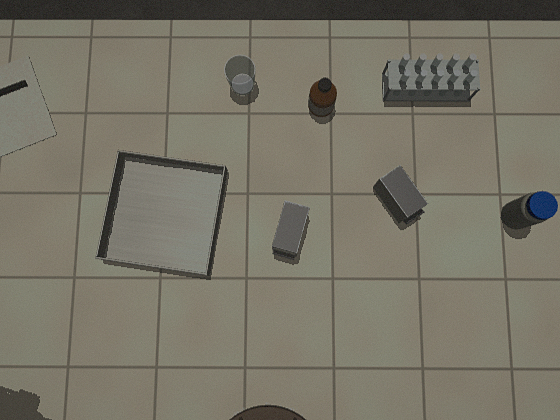

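Run:
```python
import cv2,numpy as np
a=cv2.imread("pics/top0.png")[145:275,245:455]
b=cv2.imread("pics/scene0.png")[140:290,120:310]
a=cv2.resize(a,None,fx=3.7,fy=3.7,interpolation=2);a=cv2.convertScaleAbs(a,alpha=1.7)
b=cv2.resize(b,None,fx=3.9,fy=3.9,interpolation=2)
cv2.imwrite("pics/ta.png",a);cv2.imwrite("pics/sb.png",b)
```

```text
(no output)
```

View pics/ta.png

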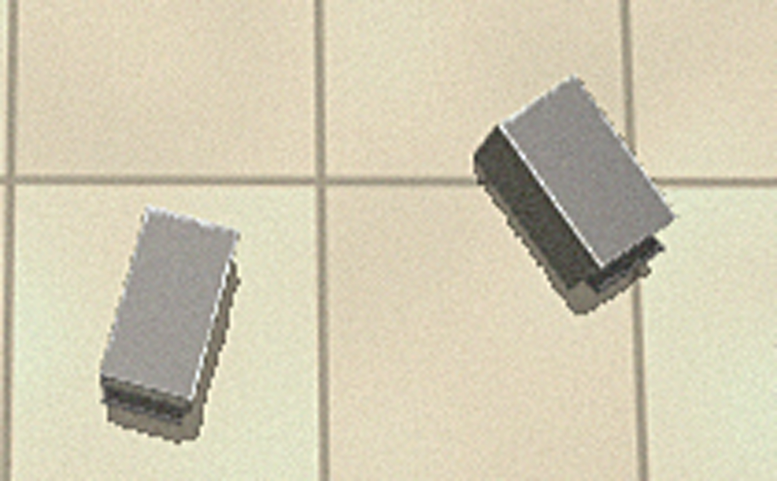

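View pics/sb.png

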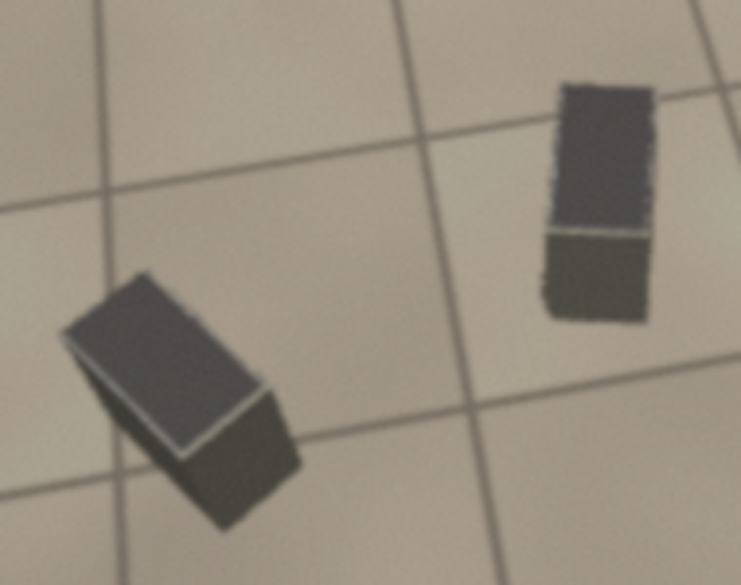

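The enlarged crop of the top view shows both roofs, with the lips at their image-bottom ends: roughly (102,378)–(190,402) for the left box and (600,268)–(672,215) for the right one. Both fronts therefore face the robot. Next I'll measure with masks.

```bash
cat > h.py <<'E'
import numpy as np,cv2
from cell import arm,eyes
from scipy.spatial.transform import Rotation as R
def cam(n):
    p=eyes.camera_params(n)
    if n=="wrist":
        s=arm.observe(); H=p["hand_eye"]; r=R.from_rotvec(s["ee_rot"]).as_matrix()
        return p["camera_matrix"], r@H[:3,:3], r@H[:3,3]+s["position"]
    return p["camera_matrix"],R.from_rotvec(p["attitude"]).as_matrix(),p["xyz"]
def onplane(c,uv,z):
    K,r,t=c; uv=np.atleast_2d(uv).astype(float)
    d=(r@np.linalg.inv(K)@np.c_[uv,np.ones(len(uv))].T).T
    return t+d*((z-t[2])/d[:,2])[:,None]
def proj(c,P):
    K,r,t=c; q=(K@r.T@(np.atleast_2d(P)-t).T).T; return q[:,:2]/q[:,2:]
E
python3 - <<'E'
from h import *
im=cv2.imread("pics/top0.png"); c=cam("top")
hsv=cv2.cvtColor(im,cv2.COLOR_BGR2HSV)
print(hsv[229,291],hsv[195,405],hsv[230,330],hsv[215,160],hsv[155,170],hsv[205,385])
m=((hsv[...,1]<28)&(hsv[...,2]>60)).astype(np.uint8)*255
m=cv2.morphologyEx(m,cv2.MORPH_OPEN,np.ones((3,3)))
cv2.imwrite("pics/m.png",m)
for k in cv2.findContours(m,cv2.RETR_EXTERNAL,cv2.CHAIN_APPROX_NONE)[0]:
    if cv2.contourArea(k)>500:
        b=cv2.boxPoints(cv2.minAreaRect(k)); P=onplane(c,b,.088)
        print(cv2.contourArea(k),b.round(1).tolist(),P[:,:2].round(4).tolist(),"c",P.mean(0).round(4),[round(float(np.linalg.norm(P[i]-P[i-1])),4) for i in range(4)])
E
```

```text
[20 17 91] [13 21 84] [ 20  49 130] [ 27  18 125] [ 28  31 131] [18 53 58]
1158.0 [[271.20001220703125, 246.8000030517578], [284.0, 199.60000610351562], [309.29998779296875, 206.5], [296.5, 253.6999969482422]] [[0.4479, -0.0055], [0.5463, -0.0314], [0.532, -0.084], [0.434, -0.0574]] c [ 0.4901 -0.0446  0.088 ] [0.0537, 0.1017, 0.0545, 0.1015]
1123.0 [[378.6000061035156, 178.0], [399.20001220703125, 163.3000030517578], [428.1000061035156, 203.8000030517578], [407.5, 218.5]] [[0.5932, -0.2293], [0.6252, -0.2735], [0.5389, -0.3307], [0.5078, -0.2868]] c [ 0.5663 -0.2801  0.088 ] [0.103, 0.0545, 0.1035, 0.0538]
5739.0 [[108.5, 259.29998779296875], [126.0999984741211, 157.6999969482422], [223.39999389648438, 174.60000610351562], [205.8000030517578, 276.1000061035156]] [[0.4207, 0.3269], [0.6349, 0.3028], [0.5992, 0.0961], [0.3875, 0.1267]] c [0.5106 0.2131 0.088 ] [0.2029, 0.2156, 0.2098, 0.2139]
2500.0 [[384.6000061035156, 54.0], [478.5, 52.29999923706055], [479.20001220703125, 89.0], [385.29998779296875, 90.69999694824219]] [[0.8709, -0.2498], [0.8755, -0.4548], [0.7909, -0.4513], [0.7863, -0.2488]] c [ 0.8309 -0.3512  0.088 ] [0.0846, 0.2051, 0.0847, 0.2025]
```

View pics/m.png

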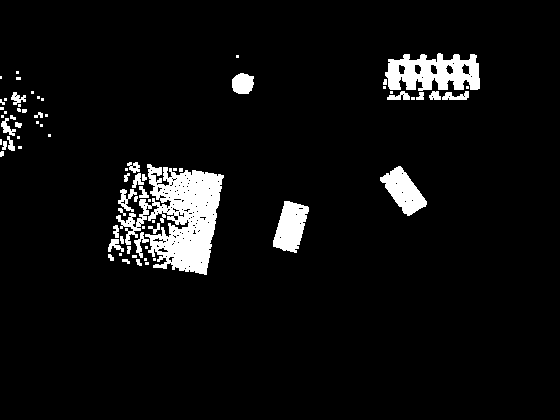

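```bash
cat >> h.py <<'E'
def go(p,psi_deg,s=None):
    """shares: first the turn, then shift in the tool axes AFTER the turn and BEFORE the turn"""
    s=s or arm.observe(); r=R.from_rotvec(s["ee_rot"]).as_matrix()
    psi=np.degrees(np.arctan2(r[1,0],r[0,0])); d=(psi-psi_deg+180)%360-180
    D=np.array(p)-s["position"]
    r2=r@R.from_rotvec([0,0,np.radians(d)]).as_matrix()
    print("psi",psi.round(2),"turn share",(d/90).round(4),"j7",s["joints"][6].round(2),"shift before",(r.T@D/.4).round(4),"after",(r2.T@D/.4).round(4),"pos",s["position"].round(4))
E
python3 - <<'E'
from h import *
c=cam("top")
P=onplane(c,[(119,151),(228,167),(211,278),(97,258)],.05); print(P.round(4),P.mean(0),[np.linalg.norm(P[i]-P[i-1]).round(4) for i in range(4)])
go((.517,-.052,.17),164.8); go((.517,-.052,.041),164.8)
E
```

```text
[[0.6601 0.3305 0.05  ]
 [0.6251 0.0909 0.05  ]
 [0.3854 0.1212 0.05  ]
 [0.4261 0.3636 0.05  ]] [0.52415625 0.22654599 0.05      ] [np.float64(0.2364), np.float64(0.2422), np.float64(0.2416), np.float64(0.2458)]
psi 162.65 turn share -0.0239 j7 -0.08 shift before [-1.2725 -1.2998  0.1421] after [-1.2228 -1.3466  0.1421] pos [0.1862 0.5961 0.226 ]
psi 162.65 turn share -0.0239 j7 -0.08 shift before [-1.2724 -1.2993  0.4646] after [-1.2228 -1.3462  0.4646] pos [0.1862 0.5961 0.226 ]
```

Emit:
apply_moves --targets '[0,0,0,0,-0.024,0,-0.0815,-0.0898,0,0,0,-0.0815,-0.0898,0,0,0,-0.0815,-0.0898,0,0,0,-0.0815,-0.0898,0,0,0,-0.0815,-0.0898,0,0,0,-0.0815,-0.0898,0,0,0,-0.0815,-0.0898,0,0,0,-0.0815,-0.0898,0,0,0,-0.0815,-0.0898,0,0,0,-0.0815,-0.0898,0,0,0,-0.0815,-0.0898,0,0,0,-0.0815,-0.0898,0,0,0,-0.0815,-0.0898,0,0,0,-0.0815,-0.0898,0,0,0,-0.0815,-0.0898,0,0,0,0,0,0.05,0,0,0,0,0.05,0,0,0,0,0.042,0,0,0,0,0,0]' --grip_force 40

```text
clock: 2.6
position: [0.5162, -0.0515, 0.1689]
ee_rot: [-0.413, -3.112, 0.001]
force: [-0.5, -0.3, 0.3]
width: 0.998
```

Run:
```python
from h import *
go((.517,-.052,.041),164.8)
c=cam("wrist"); im=eyes.get_image("wrist")[:,:,::-1].copy()
# project predicted roof corners
for ctr,y in [((.490,-.0446),-15.2),((.5663,-.2801),34)]:
    a=np.radians(y); M=np.array([[np.cos(a),-np.sin(a)],[np.sin(a),np.cos(a)]])
    Q=[np.r_[M@np.array(q)+ctr,.088] for q in [(.05,.027),(.05,-.027),(-.05,-.027),(-.05,.027)]]
    cv2.polylines(im,[proj(c,Q).round().astype(int)],True,(0,0,255),1)
cv2.imwrite("pics/w1.png",im)
```

```text
psi 164.87 turn share 0.0007 j7 1.48 shift before [-3.100e-03 -3.000e-04  3.198e-01] after [-3.100e-03 -3.000e-04  3.198e-01] pos [ 0.5162 -0.0515  0.1689]
```

View pics/w1.png

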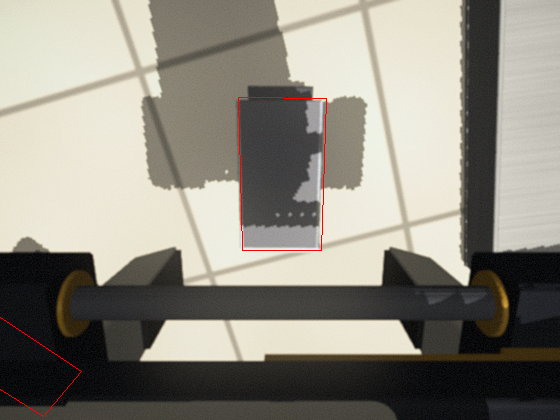

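The wrist view shows the predicted roof outline on the box at (238–326, 98–250), centred between the fingers, with the lip on the far side. I'll descend, grip, lift and hold.

Emit:
apply_moves --targets '[0,-0.003,0,0.1,0,0,0,0,0.1,0,0,0,0,0.07,0,0,0,0,0.05,0,0,0,0,0,0,1,0,0,0,0,1,0,0,0,0,1,0,0,0,0,1,0,0,0,0,1,0,0,0,0,1,0,0,0,0,1,0,0,0,0]' --grip_force 40

```text
clock: 4.15
position: [0.5185, -0.0519, 0.0422]
ee_rot: [0.415, 3.114, 0.0]
force: [-1.7, -0.7, 5.6]
width: 0.588
```

Emit:
apply_moves --targets '[1,0,0,-0.025,0,1,0,0,-0.05,0,1,0,0,-0.05,0,1,0,0,-0.025,0,1,0,0,0,0,1,0,0,0,0,1,0,0,0,0,1,0,0,0,0,1,0,0,0,0,1,0,0,0,0,1,0,0,0,0,1,0,0,0,0]'

```text
clock: 5.65
position: [0.5182, -0.0518, 0.1019]
ee_rot: [-0.415, -3.114, -0.0]
force: [-0.1, 0.3, -1.3]
width: 0.586
```

Run:
```python
from h import *
f=[]
for i in range(3):
    s=arm.observe(); f.append(s["force"]); im=eyes.get_image("scene")
f.append(arm.observe()["force"])
s=arm.observe();print(np.round(f,2),s["ft_torque"],s["joint_efforts"].round(2),s["position"],s["width"],s["clock"])
cv2.imwrite("pics/s2.png",cv2.resize(im[100:300,80:330,::-1],None,fx=3,fy=3))
```

```text
[[-0.07  0.32 -1.33]
 [-0.04 -0.59 -1.8 ]
 [ 0.79  0.95 -1.15]
 [-0.14  0.49 -1.33]] [-0.03600835 -0.06634216 -0.00868307] [-0.000e+00 -5.566e+01  5.640e+00 -2.365e+01  3.000e-02  1.300e-01
  0.000e+00] [ 0.51826968 -0.0518451   0.10194196] 0.5867409029542487 5.8
```

View pics/s2.png

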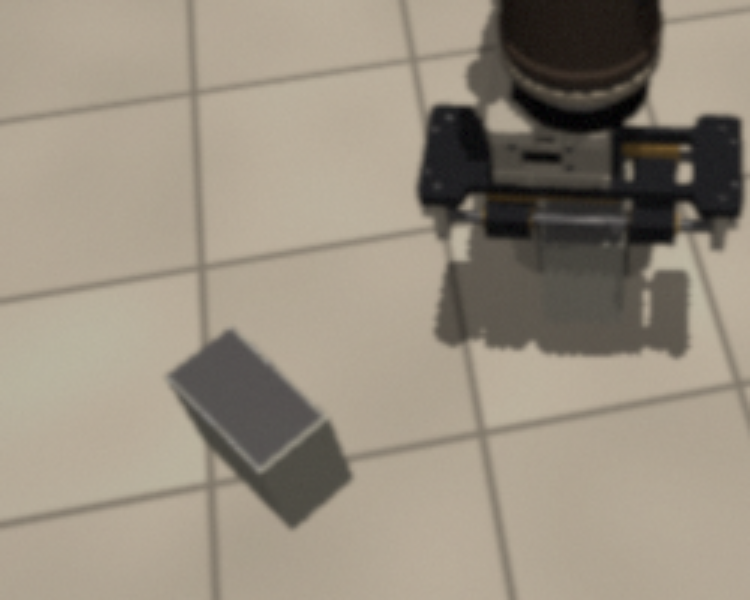

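Reading is about -1.4 to -1.6 N, which matches a 150 g box, so this one is empty. The scene view shows it between the fingers, lifted clear of its shadow. I'll set it back down.

Emit:
apply_moves --targets '[1,0,0,0.05,0,1,0,0,0.05,0,1,0,0,0.03,0,1,0,0,0.014,0,1,0,0,0.005,0,1,0,0,0,0,1,0,0,0,0,0,0,0,0,0,0,0,0,0,0,0,0,0,0,0,0,0,0,0,0,0,0,0,0,0,0,0,0,-0.05,0,0,0,0,-0.1,0,0,0,0,-0.1,0,0,0,0,-0.07,0,0,0,0,0,0]' --grip_force 15

```text
clock: 7.92
position: [0.5196, -0.052, 0.1723]
ee_rot: [0.415, 3.11, 0.002]
force: [-0.1, 0.2, -0.1]
width: 0.997
```

Run:
```python
from h import *
c=cam("wrist"); im=eyes.get_image("wrist")[:,:,::-1].copy()
for ctr,y in [((.490,-.0446),-15.2)]:
    a=np.radians(y); M=np.array([[np.cos(a),-np.sin(a)],[np.sin(a),np.cos(a)]])
    Q=[np.r_[M@np.array(q)+ctr,.088] for q in [(.05,.027),(.05,-.027),(-.05,-.027),(-.05,.027)]]
    cv2.polylines(im,[proj(c,Q).round().astype(int)],True,(0,0,255),1)
cv2.imwrite("pics/w3.png",im)
a=np.radians(34); p=np.array([.5663,-.2801])+.028*np.array([np.cos(a),np.sin(a)]); print(p)
go((*p,.17),214); go((*p,.041),214); print(arm.observe()["joints"].round(2),arm.observe()["force"])
```

```text
[ 0.58951305 -0.2644426 ]
psi 164.82 turn share -0.5465 j7 1.49 shift before [-0.3101 -0.4667  0.0025] after [ 0.1505 -0.5398  0.0025] pos [ 0.5187 -0.0518  0.1709]
psi 164.82 turn share -0.5465 j7 1.49 shift before [-0.3096 -0.467   0.325 ] after [ 0.1511 -0.5395  0.325 ] pos [ 0.5187 -0.0518  0.1709]
[-0.33  0.33  0.43  1.92 -0.17  0.92  1.49] [-0.43434115  0.67902371 -0.6060728 ]
```

View pics/w3.png

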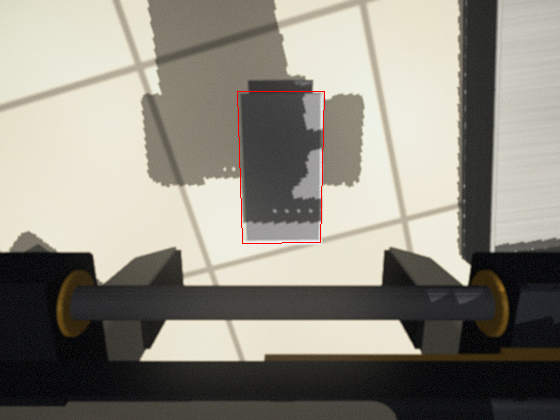

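Box 1 is back upright inside its predicted outline, at (240–324, 92–243). Now box 2.

Emit:
apply_moves --targets '[0,-0.062,-0.0934,0,0,0,-0.062,-0.0934,0,0,0,-0.062,-0.0934,0,0,0,-0.062,-0.0934,0,0,0,-0.062,-0.0934,0,0,0,0,0,0,-0.0911,0,0,0,0,-0.0911,0,0,0,0,-0.0911,0,0,0,0,-0.0911,0,0,0,0,-0.0911,0,0,0,0,-0.0911,0,0,0,0,0]' --grip_force 40

```text
clock: 9.48
position: [0.5882, -0.2644, 0.1688]
ee_rot: [0.916, -3.003, -0.003]
force: [1.0, 0.5, -0.2]
width: 0.999
```

Run:
```python
from h import *
go((.5895,-.2644,.041),214)
f=[arm.observe()["force"]]
c=cam("wrist"); im=eyes.get_image("wrist")[:,:,::-1].copy(); f.append(arm.observe()["force"])
print(np.round(f,2))
for ctr,y in [((.5663,-.2801),34)]:
    a=np.radians(y); M=np.array([[np.cos(a),-np.sin(a)],[np.sin(a),np.cos(a)]])
    Q=[np.r_[M@np.array(q)+ctr,.088] for q in [(.05,.027),(.05,-.027),(-.05,-.027),(-.05,.027)]]
    cv2.polylines(im,[proj(c,Q).round().astype(int)],True,(0,0,255),1)
cv2.imwrite("pics/w4.png",im)
```

```text
psi -146.06 turn share -0.0007 j7 2.62 shift before [-0.0031 -0.0024  0.3195] after [-0.0031 -0.0024  0.3195] pos [ 0.5882 -0.2644  0.1688]
[[ 1.02  0.51 -0.2 ]
 [ 0.26  0.28  0.11]]
```

View pics/w4.png

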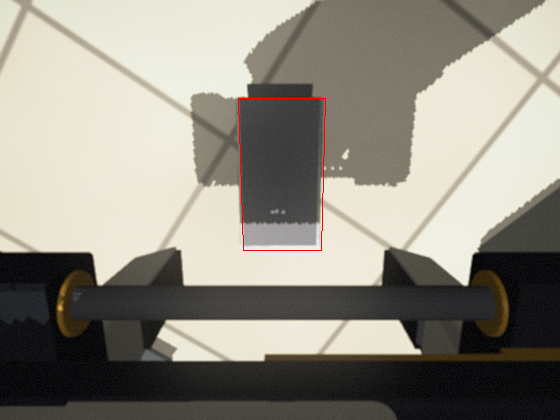

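The wrist view shows box 2 at (239–322, 98–246), centred between the fingers with its lip on the far side. Descending to grip.

Emit:
apply_moves --targets '[0,0,0,0.1,0,0,0,0,0.1,0,0,0,0,0.07,0,0,0,0,0.05,0,0,0,0,0,0,1,0,0,0,0,1,0,0,0,0,1,0,0,0,0,1,0,0,0,0,1,0,0,0,0,1,0,0,0,0,1,0,0,0,0]' --grip_force 40

```text
clock: 11.02
position: [0.5893, -0.2648, 0.0427]
ee_rot: [-0.918, 3.004, -0.001]
force: [-1.8, 0.6, 5.0]
width: 0.588
```

Emit:
apply_moves --targets '[1,0,0,-0.025,0,1,0,0,-0.05,0,1,0,0,-0.05,0,1,0,0,-0.025,0,1,0,0,0,0,1,0,0,0,0,1,0,0,0,0,1,0,0,0,0,1,0,0,0,0,1,0,0,0,0,1,0,0,0,0,1,0,0,0,0]'

```text
clock: 12.52
position: [0.589, -0.2646, 0.1023]
ee_rot: [-0.918, 3.004, 0.0]
force: [0.6, 0.6, -3.2]
width: 0.585
```

Run:
```python
from h import *
f=[]
for i in range(3):
    f.append(arm.observe()["force"]); im=eyes.get_image("scene")
f.append(arm.observe()["force"])
s=arm.observe();print(np.round(f,2),s["ft_torque"],s["position"],s["width"],s["clock"],s["joints"].round(3))
cv2.imwrite("pics/s5.png",cv2.resize(im[100:300,60:330,::-1],None,fx=2.9,fy=2.9))
# tray geometry: near wall
A=np.array([.6251,.0909]);B=np.array([.3854,.1212]);u=(B-A)/np.linalg.norm(B-A);n=np.array([-u[1],u[0]]);print("wall dir",u,"normal",n,np.degrees(np.arctan2(n[1],n[0])))
```

```text
[[ 0.63  0.63 -3.18]
 [ 0.08 -1.08 -3.46]
 [ 0.6   0.32 -3.56]
 [-0.21 -0.39 -3.09]] [ 0.08650475 -0.02466025  0.03121307] [ 0.58898941 -0.26462016  0.1023645 ] 0.5888036857660791 12.675 [ 0.203  0.588  0.207  1.667 -0.146  0.902  2.631]
wall dir [-0.992105    0.12541002] normal [-0.12541002 -0.992105  ] -97.20443444306039
```

View pics/s5.png

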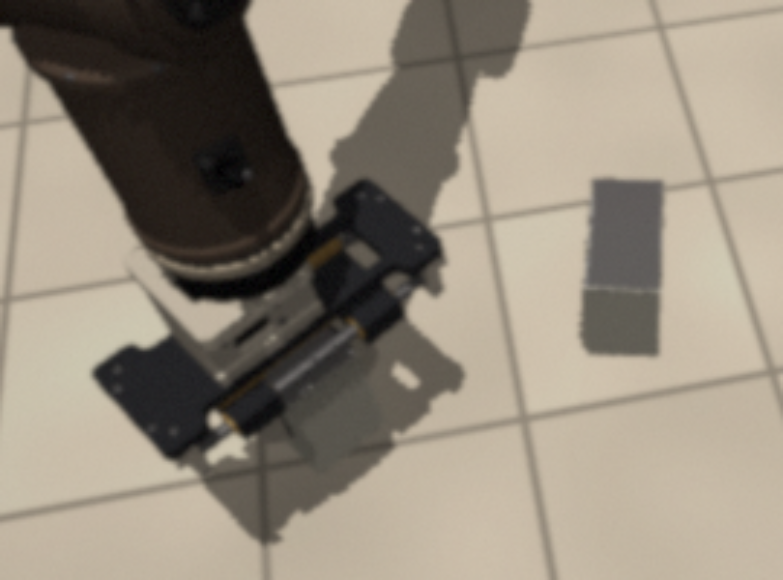

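Box 2 reads about -3.3 N, so it holds the ball. The scene view shows it lifted between the fingers while box 1 stays standing. The tool only turns about its own z, so I'll tip box 2 by tripping its front face over the tray's far wall, letting it pivot about the pads.

Run:
```python
from h import *
go((.7358,.2372,.26),171.7)
c=cam("top"); print("glass base",onplane(c,[(242,95)],0),"rim",onplane(c,[(240,70)],.1),"bottle top/base",onplane(c,[(323,84)],.1),onplane(c,[(321,122)],0))
```

```text
psi -146.0 turn share 0.47 j7 2.63 shift before [-1.0059  0.8348 -0.394 ] after [-0.1821  1.2944 -0.394 ] pos [ 0.589  -0.2646  0.1024]
glass base [[0.80973578 0.06747368 0.        ]] rim [[0.82736901 0.06451782 0.1       ]] bottle top/base [[ 0.79611104 -0.11375907  0.1       ]] [[ 0.74485565 -0.11574646  0.        ]]
```

Emit:
apply_moves --targets '[1,0,0,-0.06,0,1,0,0,-0.09,0,1,0,0,-0.09,0,1,0,0,-0.09,0,1,0,0,-0.064,0,1,0,0,0,0.07,1,0,0,0,0.08,1,0,0,0,0.08,1,0,0,0,0.08,1,0,0,0,0.08,1,0,0,0,0.08,1,0,0,0,0]'

```text
clock: 14.18
position: [0.5889, -0.2645, 0.2598]
ee_rot: [-0.226, -3.133, 0.0]
force: [-0.0, 0.2, -2.7]
width: 0.59
```

Emit:
apply_moves --targets '[1,-0.007,0.05,0,0,1,-0.013,0.0925,0,0,1,-0.013,0.0925,0,0,1,-0.013,0.0925,0,0,1,-0.013,0.0925,0,0,1,-0.013,0.0925,0,0,1,-0.013,0.0925,0,0,1,-0.013,0.0925,0,0,1,-0.013,0.0925,0,0,1,-0.013,0.0925,0,0,1,-0.013,0.0925,0,0,1,-0.013,0.0925,0,0,1,-0.013,0.0925,0,0,1,-0.013,0.0925,0,0,1,-0.006,0.042,0,0,1,0,0,0,0,1,0,0,0,0]'

```text
clock: 16.3
position: [0.7358, 0.235, 0.2601]
ee_rot: [0.23, 3.133, -0.002]
force: [0.2, -0.5, -3.7]
width: 0.586
```

Run:
```python
from h import *
go((.7358,.2372,.063),171.7)
im=eyes.get_image("wrist")[:,:,::-1].copy();cv2.imwrite("pics/w6.png",im)
im=eyes.get_image("scene")[:,:,::-1].copy();cv2.imwrite("pics/s6.png",im)
```

```text
psi 171.6 turn share -0.0011 j7 1.19 shift before [0.0009 0.0061 0.4928] after [0.0009 0.0061 0.4928] pos [0.7358 0.235  0.2601]
```

View pics/w6.png

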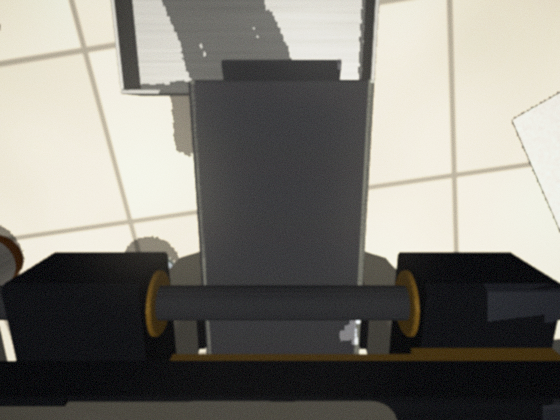

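View pics/s6.png

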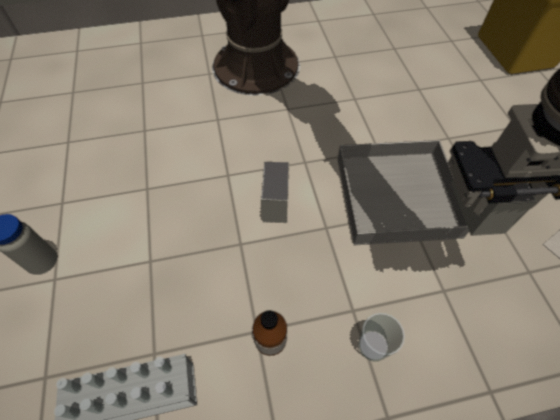

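The wrist view shows the tray's far-wall corner at (122,93), with the wall running under the box's lip at about row 85. The roof edges are straight, so the box is still level. I'll cross-check where the wall is.

Run:
```python
from h import *
c=cam("wrist"); P=onplane(c,[(122,94),(188,96)],.05); print(P.round(4))
A=np.array([.6601,.3305]);B=np.array([.6251,.0909]);u=(A-B)/np.linalg.norm(A-B); n=np.array([-u[1],u[0]])
for p in P: print("behind wall line by",(p[:2]-B)@-n)
s=arm.observe(); print("tcp to wall",(s["position"][:2]-B)@-n, "along",(s["position"][:2]-B)@u, P[0]-P[1])
s=c; print(onplane(c,[(192,81),(372,81)],.26+.019+.028-.0))
```

```text
[[0.6306 0.0973 0.05  ]
 [0.6416 0.1587 0.05  ]]
behind wall line by 0.004528265740382028
behind wall line by 0.006495991877096288
tcp to wall 0.08883147623873741 along 0.158536463847525 [-0.01095956 -0.06141259  0.        ]
[[0.65555503 0.22083219 0.307     ]
 [0.66309587 0.27156107 0.307     ]]
```

Emit:
apply_moves --targets '[1,-0.025,0,0,0,1,0,0,0.08,0,1,0,0,0.09,0,1,0,0,0.09,0,1,0,0,0.09,0,1,0,0,0.07,0,1,0,0,0.04,0,1,0,0,0.02,0,1,0,0,0.012,0,1,0,0,0,0,1,0,0,0,0]'

```text
clock: 17.77
position: [0.7462, 0.236, 0.0642]
ee_rot: [0.227, 3.132, 0.001]
force: [-0.6, 0.8, -3.5]
width: 0.586
```

Run:
```python
from h import *
s=arm.observe();print(s["position"],s["force"],s["joints"].round(2))
im=eyes.get_image("wrist")[:,:,::-1].copy();cv2.imwrite("pics/w7.png",im)
im=eyes.get_image("scene")[:,:,::-1].copy();cv2.imwrite("pics/s7.png",cv2.resize(im[100:330,300:],None,fx=2.5,fy=2.5))
```

```text
[0.74617386 0.23598157 0.06415396] [-0.64355692  0.81342139 -3.51474539] [-0.53  0.84  0.3   1.29 -0.25  1.05  1.23]
```

View pics/w7.png

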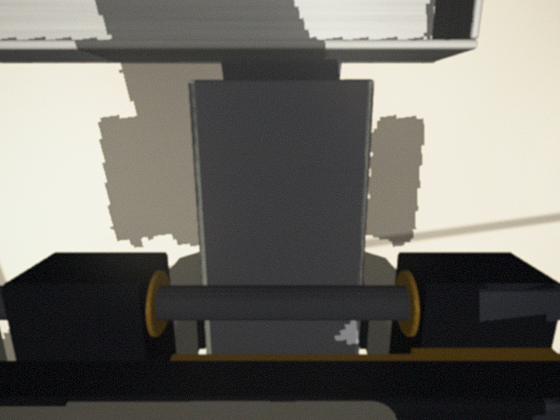

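View pics/s7.png

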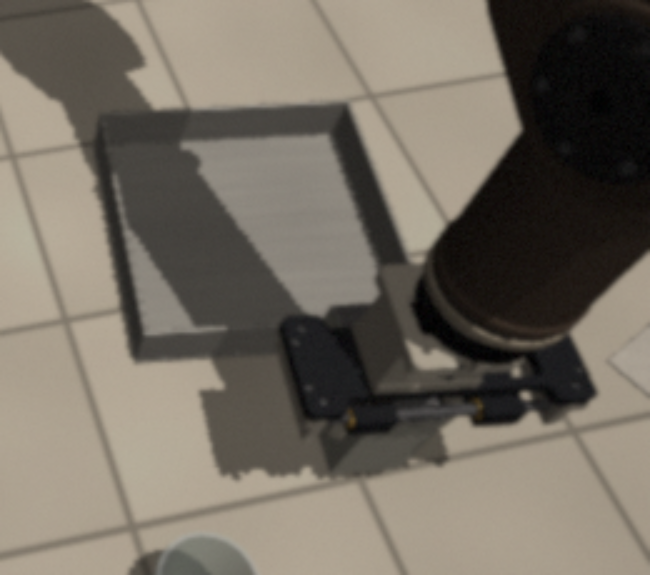

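The wrist view shows the box level, with its front clear of the wall (wall edge at row 60, lip tip at row 62). I'll lighten the grip and trip the box over the wall, starting with the first 30°.

Emit:
apply_moves --targets '[1,0,0,0,0,1,0.02,0,0,0,1,0.02,0,0,0,1,0,0,0,0,1,0.008,0,-0.0164,0,1,0.008,0,-0.0164,0,1,0.0108,0,-0.0148,0,1,0.0108,0,-0.0148,0,1,0.0131,0,-0.0126,0,1,0.0131,0,-0.0126,0,1,0,0,0,0]' --grip_force 12

```text
clock: 19.25
position: [0.7041, 0.2423, 0.0988]
ee_rot: [-0.227, -3.133, -0.001]
force: [1.3, 0.3, -1.9]
width: 0.589
```

Run:
```python
from h import *
s=arm.observe();print(s["position"],s["force"],s["width"],s["ft_torque"])
im=eyes.get_image("wrist")[:,:,::-1].copy();cv2.imwrite("pics/w8.png",im)
im=eyes.get_image("scene")[:,:,::-1].copy();cv2.imwrite("pics/s8.png",cv2.resize(im[100:330,300:],None,fx=2.5,fy=2.5))
```

```text
[0.70406044 0.24228596 0.09882298] [ 1.25182277  0.29637861 -1.94731264] 0.5889429710761532 [ 0.02831676 -0.23953062 -0.03535494]
```

View pics/w8.png

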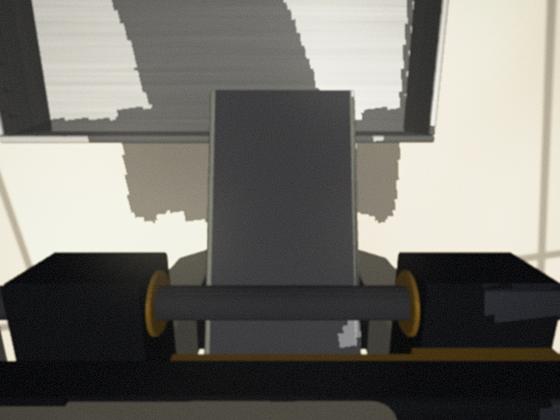

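The wrist view shows the front roof edge at row 90 narrowed from 182 to 143 px, so the box is tilted about 20–25°. Continuing.

Emit:
apply_moves --targets '[1,0.015,0,-0.0101,0,1,0.015,0,-0.0101,0,1,0.0166,0,-0.0074,0,1,0.0166,0,-0.0074,0,1,0.0178,0,-0.0045,0,1,0.0178,0,-0.0045,0,1,0.018,0,-0.002,0,1,0,0,0,0,1,0,0,0,0,1,0,0,0,0]'

```text
clock: 20.6
position: [0.658, 0.2488, 0.1162]
ee_rot: [-0.227, -3.132, -0.0]
force: [0.4, -0.3, -1.5]
width: 0.592
```

Run:
```python
from h import *
s=arm.observe();print(s["position"],s["force"],s["width"],s["ft_torque"])
im=eyes.get_image("wrist")[:,:,::-1].copy();cv2.imwrite("pics/w9.png",im)
im=eyes.get_image("scene")[:,:,::-1].copy();cv2.imwrite("pics/s9.png",cv2.resize(im[100:330,300:],None,fx=2.5,fy=2.5))
```

```text
[0.65800345 0.24878042 0.11624746] [ 0.40769105 -0.29970686 -1.53691518] 0.5916903020514352 [ 0.02134547 -0.06580696  0.00459486]
```

View pics/w9.png

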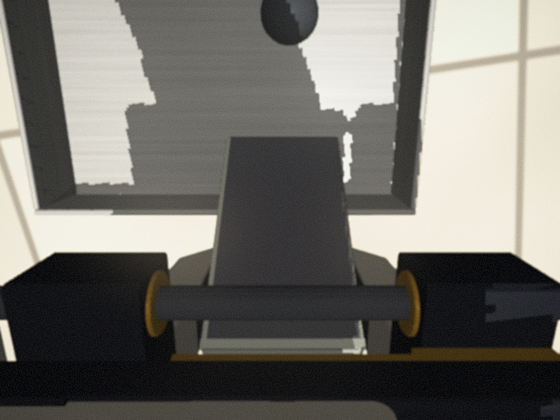

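View pics/s9.png

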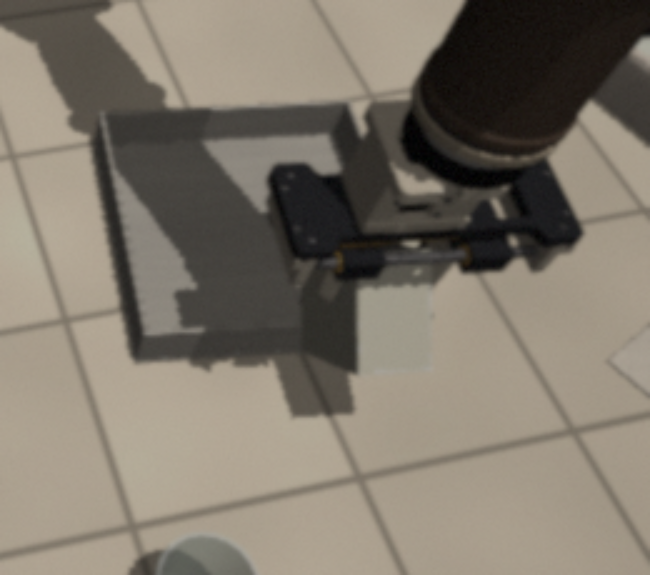

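The wrist view shows the ball in the tray at (288,12). The force is down to about -1.5 N, so the box is now empty. Next I'll measure the gap to the wall and use the lip on the wall to rotate the box back up.

Run:
```python
from h import *
c=cam("wrist"); P=onplane(c,[(60,214),(400,214),(180,214)],.05); s=arm.observe();r=R.from_rotvec(s["ee_rot"]).as_matrix()
print(((P-s["position"])@r)[:, :2].round(4))
# roof: assume front-edge width 108px..: tilt
for w in (106,108,110,112): print(w,.054*c[0][0,0]/w)
```

```text
[[ 0.0065 -0.1394]
 [ 0.0064  0.074 ]
 [ 0.0065 -0.0641]]
106 0.1895456370185469
108 0.18603553262931455
110 0.18265306839969064
112 0.17939140646398188
```

Emit:
apply_moves --targets '[1,-0.015,0,0,0,1,-0.015,0,0,0,1,-0.016,0,0.01,0,1,-0.02,0,0.008,0,1,-0.024,0,0.0145,0,1,0,0,0,0]'

```text
clock: 21.45
position: [0.6949, 0.2428, 0.103]
ee_rot: [0.229, 3.133, -0.0]
force: [0.1, -0.8, 0.1]
width: 0.593
```

Run:
```python
from h import *
s=arm.observe();print(s["position"],s["force"],s["width"],s["ft_torque"])
im=eyes.get_image("wrist")[:,:,::-1].copy();cv2.imwrite("pics/w10.png",im)
```

```text
[0.69487884 0.24284976 0.10297813] [ 0.10937611 -0.79772791  0.11361174] 0.5928380101195577 [ 0.03775668 -0.06527378 -0.03592012]
```

View pics/w10.png

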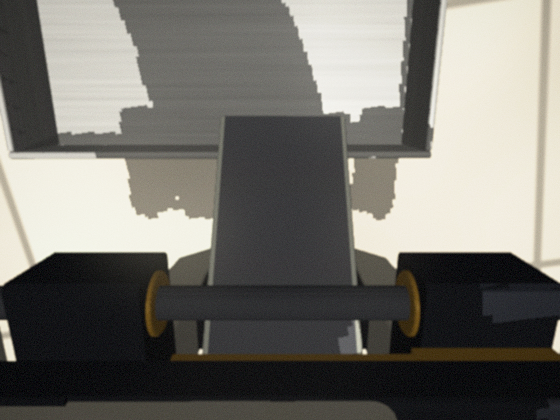

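The wrist view shows the front edge widened from 110 to 127 px (row 115). The wall is lifting the lip and the box is rotating back up, so I'll continue.

Emit:
apply_moves --targets '[1,-0.024,0,0.018,0,1,-0.0185,0,0.018,0,1,-0.0175,0,0.022,0,1,-0.0145,0,0.024,0,1,-0.009,0,0.02,0,1,0,0,0,0]'

```text
clock: 22.25
position: [0.7273, 0.2381, 0.0616]
ee_rot: [-0.228, -3.133, 0.001]
force: [2.2, 0.2, -0.6]
width: 0.591
```

Run:
```python
from h import *
s=arm.observe();print(s["position"],s["force"],s["width"],s["ft_torque"])
im=eyes.get_image("wrist")[:,:,::-1].copy();cv2.imwrite("pics/w11.png",im)
```

```text
[0.72730859 0.23807572 0.06163736] [ 2.19384723  0.17903101 -0.61336178] 0.5909100302235019 [ 0.01017395 -0.51172158 -0.0415072 ]
```

View pics/w11.png

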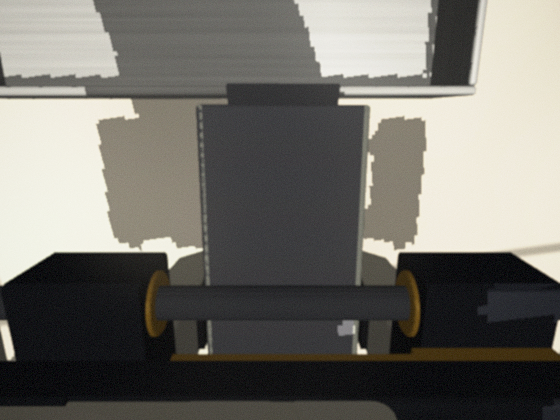

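The wrist view shows the lip at row 85 and the front roof edge 170 px wide at row 105. The box is nearly level, but it has slid about 8 mm back in the pads, so I'll correct for that when placing it. Now tighten, back off and lift.

Emit:
apply_moves --targets '[1,-0.015,0,0,0,1,-0.03,0,0,0,1,0,0,0,0,1,0,0,-0.06,0,1,0,0,-0.09,0,1,0,0,-0.09,0,1,0,0,-0.09,0,1,0,0,-0.09,0,1,0,0,-0.075,0,1,0,0,0,0]' --grip_force 30

```text
clock: 23.55
position: [0.746, 0.236, 0.2639]
ee_rot: [0.227, 3.129, 0.003]
force: [0.0, 0.4, -1.5]
width: 0.587
```

Run:
```python
from h import *
s=arm.observe();print(s["force"]);go((.5824,-.2695,.26),214)
im=eyes.get_image("wrist")[:,:,::-1].copy();cv2.imwrite("pics/w12.png",im)
```

```text
[ 0.0159844   0.40409806 -1.5463256 ]
psi 171.7 turn share -0.47 j7 1.19 shift before [ 0.2223 -1.3095  0.0058] after [ 1.0457 -0.819   0.0058] pos [0.746  0.236  0.2639]
```

View pics/w12.png

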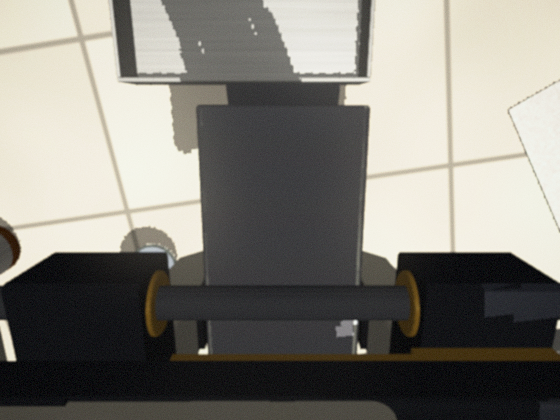

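Force is -1.5 N, so the box is empty, and the wrist view shows it held nearly level. Carrying it back.

Emit:
apply_moves --targets '[1,0.0159,-0.0935,0,0,1,0.0159,-0.0935,0,0,1,0.0159,-0.0935,0,0,1,0.0159,-0.0935,0,0,1,0.0159,-0.0935,0,0,1,0.0159,-0.0935,0,0,1,0.0159,-0.0935,0,0,1,0.0159,-0.0935,0,0,1,0.0159,-0.0935,0,0,1,0.0159,-0.0935,0,0,1,0.0159,-0.0935,0,0,1,0.0159,-0.0935,0,0,1,0.0159,-0.0935,0,0,1,0.0159,-0.0935,0,0,1,0,0,0,0]'

```text
clock: 25.48
position: [0.5782, -0.2733, 0.2592]
ee_rot: [-0.237, -3.13, 0.002]
force: [0.0, 0.1, -2.5]
width: 0.588
```

Emit:
apply_moves --targets '[1,0,0,0,-0.078,1,0,0,0,-0.078,1,0,0,0,-0.078,1,0,0,0,-0.078,1,0,0,0,-0.078,1,0,0,0,-0.078,1,0,0,0,0]'

```text
clock: 26.35
position: [0.5809, -0.2681, 0.2595]
ee_rot: [0.914, -3.005, -0.003]
force: [0.3, 0.3, -1.8]
width: 0.585
```

Run:
```python
from h import *
go((.5824,-.2695,.060),214)
```

```text
psi -146.16 turn share -0.0018 j7 2.61 shift before [-0.0016 -0.006   0.4988] after [-0.0015 -0.006   0.4988] pos [ 0.5809 -0.2681  0.2595]
```

Lower to about z = 0.06, then inch down.

Emit:
apply_moves --targets '[1,0,-0.006,0.09,0,1,0,0,0.09,0,1,0,0,0.09,0,1,0,0,0.09,0,1,0,0,0.07,0,1,0,0,0.05,0,1,0,0,0.018,0,1,0,0,0,0]' --grip_force 10

```text
clock: 27.35
position: [0.5823, -0.2709, 0.0612]
ee_rot: [0.912, -3.006, -0.001]
force: [-0.6, -0.6, -0.9]
width: 0.588
```

Emit:
apply_moves --targets '[1,0,0,0.008,0,1,0,0,0.008,0,1,0,0,0.008,0,1,0,0,0,0]'

```text
clock: 27.85
position: [0.5823, -0.2713, 0.0518]
ee_rot: [0.914, -3.006, -0.0]
force: [-1.1, -0.1, -2.3]
width: 0.584
```

Run:
```python
from h import *
s=arm.observe();print(s["position"],s["force"],s["ft_torque"])
im=eyes.get_image("wrist")[:,:,::-1].copy();cv2.imwrite("pics/w13.png",im)
```

```text
[ 0.58230042 -0.27128598  0.05178033] [-1.07173606 -0.08019292 -2.31145818] [ 0.01595324  0.05548747 -0.00460402]
```

View pics/w13.png

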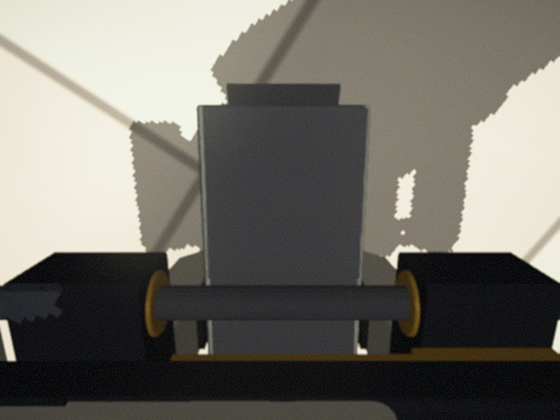

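Not touching yet. Keep inching down, watching the force.

Emit:
apply_moves --targets '[1,0,0,0.006,0,1,0,0,0.006,0,1,0,0,0,0]'

```text
clock: 28.28
position: [0.5828, -0.2712, 0.0472]
ee_rot: [-0.914, 3.005, -0.0]
force: [1.6, -0.6, -0.2]
width: 0.587
```

Emit:
apply_moves --targets '[1,0,0,0.006,0,1,0,0,0.006,0,1,0,0,0,0]'

```text
clock: 28.65
position: [0.5832, -0.2713, 0.0433]
ee_rot: [-0.914, 3.004, -0.001]
force: [0.9, 2.4, 9.5]
width: 0.588
```

Run:
```python
from h import *
s=arm.observe();print(s["position"],s["force"],s["ft_torque"])
im=eyes.get_image("wrist")[:,:,::-1].copy();cv2.imwrite("pics/w14.png",im)
```

```text
[ 0.5832366  -0.27127284  0.0433097 ] [0.90205736 2.44424905 9.53509853] [ 0.74931067  0.13667936 -0.0181738 ]
```

View pics/w14.png

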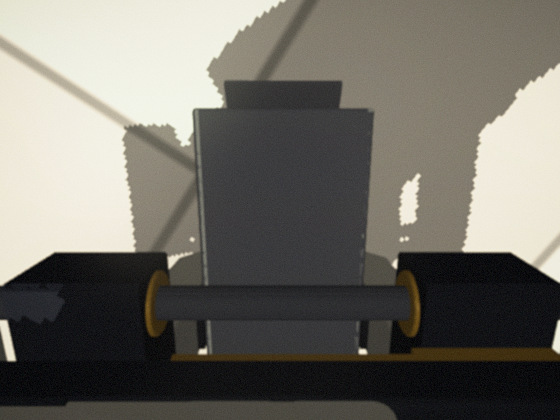

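The front roof edge is back to about 180 px (row 109) with 9.5 N of bench contact, so the box has been pressed level. Releasing.

Emit:
apply_moves --targets '[1,0,0,0,0,0,0,0,0,0,0,0,0,0,0,0,0,0,0,0,0,0,0,0,0,0,0,0,0,0,0,0,0,-0.04,0,0,0,0,-0.1,0,0,0,0,-0.1,0,0,0,0,-0.1,0,0,0,0,0,0]'

```text
clock: 30.08
position: [0.5845, -0.2725, 0.1833]
ee_rot: [-0.912, 3.0, -0.007]
force: [0.7, -0.1, -0.2]
width: 0.997
```

Run:
```python
from h import *
c=cam("wrist"); im=eyes.get_image("wrist")[:,:,::-1].copy();
a=np.radians(34); M=np.array([[np.cos(a),-np.sin(a)],[np.sin(a),np.cos(a)]])
Q=[np.r_[M@np.array(q)+(.5663,-.2801),.088] for q in [(.05,.027),(.05,-.027),(-.05,-.027),(-.05,.027)]]
cv2.polylines(im,[proj(c,Q).round().astype(int)],True,(0,0,255),1);cv2.imwrite("pics/w15.png",im)
```

```text
(no output)
```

View pics/w15.png

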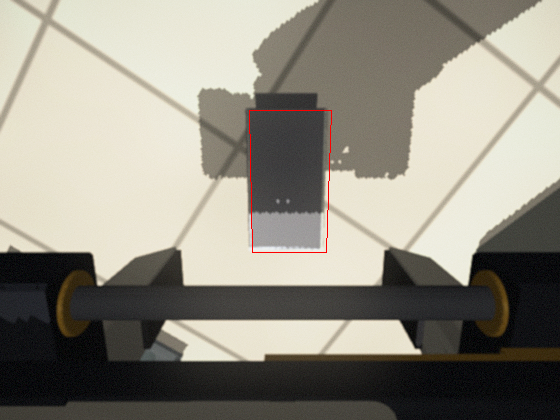

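Box 2 stands upright, within a few mm of its original outline at (248–327, 108–248). I'll clear the arm and check with the top camera.

Emit:
apply_moves --targets '[0,0,0,-0.12,0,0,0,0,-0.12,0,0,-0.0352,0.108,0,0,0,-0.0352,0.108,0,0,0,-0.0352,0.108,0,0,0,-0.0352,0.108,0,0,0,-0.0352,0.108,0,0,0,-0.0352,0.108,0,0,0,-0.0352,0.108,0,0,0,-0.0352,0.108,0,0,0,-0.0352,0.108,0,0,0,-0.0352,0.108,0,0,0,-0.0352,0.108,0,0,0,-0.0352,0.108,0,0,0,-0.0352,0.108,0,0,0,-0.0352,0.108,0,0,0,-0.0352,0.108,0,0,0,-0.0352,0.108,0,0,0,0,0,0,0]'

```text
clock: 32.5
position: [0.382, 0.4315, 0.2731]
ee_rot: [0.922, -3.001, -0.001]
force: [0.0, -1.0, 0.7]
width: 1.0
```

Run:
```python
from h import *
im=eyes.get_image("top")[:,:,::-1].copy();c=cam("top")
cv2.imwrite("pics/t16.png",im);cv2.imwrite("pics/s16.png",eyes.get_image("scene")[:,:,::-1])
hsv=cv2.cvtColor(im,cv2.COLOR_BGR2HSV)
m=((hsv[...,1]<28)&(hsv[...,2]>60)).astype(np.uint8)*255
m=cv2.morphologyEx(m,cv2.MORPH_OPEN,np.ones((3,3)))
for k in cv2.findContours(m,cv2.RETR_EXTERNAL,cv2.CHAIN_APPROX_NONE)[0]:
    if 700<cv2.contourArea(k)<2000:
        b=cv2.boxPoints(cv2.minAreaRect(k)); P=onplane(c,b,.088)
        print(cv2.contourArea(k),b.mean(0),"c",P.mean(0).round(4),[round(float(np.linalg.norm(P[i]-P[i-1])),4) for i in range(4)])
print(arm.observe()["force"])
```

```text
1178.5 [289.41    226.34705] c [ 0.4907 -0.0429  0.088 ] [0.0534, 0.1024, 0.0542, 0.1021]
1110.0 [403.87836 190.72972] c [ 0.5666 -0.2812  0.088 ] [0.1013, 0.0548, 0.1018, 0.054]
[0.51729443 0.87521775 0.4917753 ]
```

View pics/t16.png

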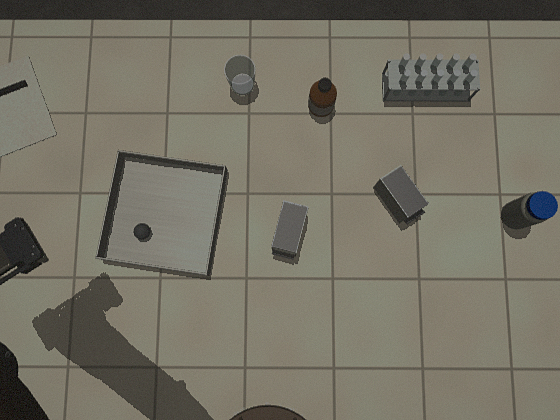

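View pics/s16.png

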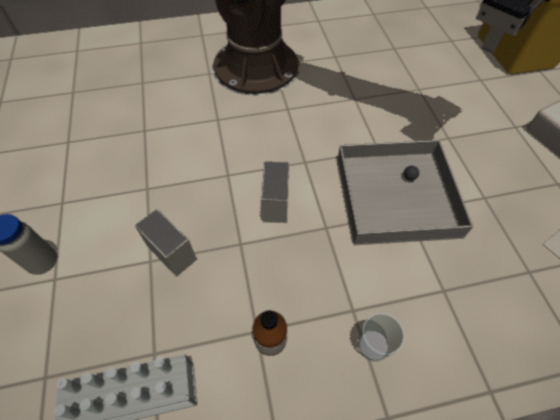

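The top view shows the ball in the tray at (142,232). Both boxes are upright within 2 mm of their starting centres, and the gripper is clear of everything. Handing in.

Run:
```python
from cell import arm
arm.sign_off()
```

```text
the job is handed in; nothing more can be done
```

I tipped the ball out of the heavy box into the tray, put both boxes back upright where they stood, and handed the job in at about 32.6 s of the 72 s allowed. The hand-in gave no verdict.

- **Weighing:** The box nearest the tray read about 1.5 N when lifted, so it was empty, and I set it back without tipping it. The far box read about 3.3 N, so it held the ball.
- **Tipping:** The tool can only turn about its own axis. I loosened the grip and pushed the far box's front face against the tray's far wall, so it pivoted in the pads to roughly 55–60°. The ball rolled out into the tray, and the box then read about 1.5 N.
- **Putting back:** I rotated the box most of the way up with its lip on the tray wall, then pressed it level on the bench at its old place. It had slid about 8 mm in the grip, and I corrected for that.
- **Last checks:** The top and scene views show the ball in the tray and both boxes upright. Their centres are within 2 mm of where I measured them at the start, and the gripper is open and clear.
- **Disagreements:** The wrist and top cameras differed by about 5 mm on the tray wall's position; I used the wrist reading. My image estimate of the tip, about 53–55°, was below the 62° the geometry implied. Both are well over the 34° needed.

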